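# Open the nip of the strand puller over its ratchet and hold it

## Task

Open the strand puller for threading. If its pawl slider (red knob) is drawn out, first slide it fully in so that the ratchet works; then push the sprung blue idler arm back by its black knob until the pawl has clicked in behind the last ratchet tooth, and finish while still holding the knob there with the gripper, a little beyond the click, so that your hold and not the pawl carries the spring. Leave the bobbin, the jar and the spanner where they are.

Things in the scene. Friction and masses are not known exactly. Their poses are not given: they have to be found in the camera images.
- puller: strand puller: white box, aluminium deck 280 (x) x 340 (y) mm, deck top 85 mm above the bench, fixed. Origin: centre of its underside, z up; its +x is the way the pawl slider goes in and, roughly, the way the arm is pushed back. Its place and yaw vary. In its frame the arm's pivot is at (20, 85) mm. Apart from the two knobs nothing on the deck stands over 56 mm above the deck
- idler_hinge (a joint): angle of the blue arm about its upright pivot, rad. 0 = sprung shut, pointing along the puller's -y; grows counter-clockwise seen from above as it is pushed back; 0.47 = stop. With the slider in, the pawl clicks behind the 3 teeth at about 0.11, 0.22 and 0.33; let go then, the arm settles on the pawl at about 0.31. The spring pushes the knob back: 3.5 N at 0, 9 N at 0.4; each tooth adds up to 4 N
- pivot (a point): point on the arm's pivot axis, 56 mm above the deck (at the height of grip)
- grip (a point): centre of the upright black round knob at the arm's free end: 24 mm diameter, from 26 to 86 mm above the deck, this point 56 mm above it (141 mm above the bench), 155 mm from the pivot axis. 38 mm of free height below this point; the grey idler roller's face is 38 mm from the knob's side, along the arm
- pawl_slider (a joint): position of the pawl slider (yellow block with a red knob, on the robot's side of the pivot), m: 0 = drawn out (towards the puller's -x), 0.020 = fully in (pawl in the path of the ratchet teeth). It snaps to one end or the other and takes up to about 7 N to push over. It may start at either end.
- slider_grip (a point): centre of the gripping length of the slider's upright red knob: 18 mm diameter, from 22 to 60 mm above the deck, point 45 mm above the deck (130 mm above the bench), 29 mm above the slider block under it
- pawl_lift (a joint): how far the sprung pawl is pushed back into the slider, m: 0 = sprung out (behind a tooth or before the first), up to about 0.0045 while a tooth passes it
- bobbin_mid (a point): centre of an empty orange bobbin, 100 mm diameter, 62 mm high, standing loose on the bench beside the puller, not to be disturbed
- jar_mid (a point): centre of a sample jar with a black cap, 62 mm diameter, 85 mm high, standing loose on the bench beside the puller, not to be disturbed
- spanner: steel spanner, 120 mm long (its x axis), 38 mm wide, 8 mm thick, lying loose on the puller's deck in the corner near the robot, beyond the driven roller from the arm; origin at the middle of its underside, not to be disturbed
- idler_arm: the whole sprung blue arm with its idler roller, black knob and steel ratchet sector (on the robot's side of the pivot); origin on the pivot axis at deck level
- pawl: small steel pawl, a sprung bar with a round nose that reaches out of the yellow slider towards the ratchet sector; 30 mm long; origin moves with it

How it is judged:
By the outcome, as a careful person would: the job done as asked, in the order asked, and still so for the second after the job is handed in, while the arm keeps its last pose, push and grip.
It also fails if it takes over 38 s, if anything falls off the work surface, if the arm or the gripper's body presses on something with over 40 N, if the wrist force passes 120 N, or if a joint passes its speed limit or range.

## Robot

A 6-joint arm with a two-finger parallel gripper is mounted at the origin on the work surface. World frame = base frame: x ahead of the robot, y to its left, z up, the work surface at z = 0. Lengths are in m, angles in degrees, forces in N, time in s.
With the tool pointing down it reaches from about 0.4 to 0.825 m from the base axis. Payload 7 kg.
Tool frame: the origin (TCP) lies on the centre line of the jaws, within the pads' length; the fingertips stand 19 mm ahead of it and the grasp point (between the pads) is the TCP; z points along the fingers, y is the line along which they close (so a half turn about z gives the same grasp; the last joint's range is limited). The gripper opens to 88 mm and grips with 3 to 60 N. Pads are 19 mm wide; open, the fingers measure 130 mm over their backs; the gripper's body (78 mm by 193 mm) begins 47 mm behind the grasp point.
Start: joints at [81.824, 20.546, 0.682, 0, -70.136, -16.507], TCP at [0.282, 0.613, 0.246] pointing down, gripper open.
Joint ranges: [-176.03, 176.03], [-82.01, 121.73], [-58.28, 71.71], [-173.87, 95.51], [-174.79, -0.11], [-173.66, 173.66]. Speed limits (degrees/s): [136.94, 136.94, 172.46, 180, 180, 180].

## Interface

Orientations are given as [roll, pitch, yaw] about the fixed x, y, z axes, in that order (R = Rz(yaw) Ry(pitch) Rx(roll)).
In Python, from plant import get_state, capture, close_job gives the robot as it stands.
- The arm moves only by the tool apply_moves, never from a script. Its argument "targets" is a list of rows, each a list of 7 numbers: the opening, from 0 (shut) to 1 (fully open), then the shift along the tool's x, y, z normalised to -1 to 1, where 1 is 1000 mm, then the turn, a rotation vector about the tool's x, y, z normalised to -1 to 1, where 1 is 90 degrees. In form: [[claw, tx, ty, tz, ax, ay, az], ...]. A call has 1 to 20 rows; each row shifts and turns the commanded pose from where the row before left it, along the tool's axes as they then stand; what a row does not reach is not made up. A row lasts 1/12 s, in which the tool goes at most 41.7 mm and 7.16 degrees, less where a joint would pass 70% of its speed; a pose out of reach is approached as far as the arm can. A call with a number of a shift or a turn outside -1 to 1 is refused whole. A call with a gripper value outside its range is refused whole. The fingers move at their own pace and stop on an object; "newtons" is the grip in N (left out, the last holds). Time passes only in rows, so rows that do not move let the fingers close. It gives the time, the measured TCP pose, the force, the opening and the grip force at its end, in the units of the state.
- get_state(): the state, without advancing time (a new reading comes with each control period).
- capture(name): name is "scene" or "top" or "wrist"; returns a dict with "frame" (480x640x3 uint8, red, green, blue), "range_z" (480x640 float32, m along the optical axis (not along the pixel's ray), 0 where there is no reading), "camera_matrix" (3x3 intrinsics, pixels), "T" (4x4, takes a point from camera to world coordinates). Camera axes: x right, y down, z forward; pixel columns grow to the right and rows downward; lengths in m; the calibration is good to about 2 mm. A picture is of the moment at which its call begins.
- close_job(): hands the job in; it is judged then, once.
The state is a dict: "time_s": time; "joints": joint angles; "qd": joint speeds; "joint_torque": joint torques, N m; "tcp_pos": TCP position; "eef_rot": TCP orientation; "contact_force": force on the tool from outside, world axes, zero at the start; "moment": the same for the moment, N m; "gripper_width": finger opening in m; "gripper_force": force on a finger pad.
Only numpy, scipy, OpenCV 4.12 (cv2) and the standard library are available. Lean on these libraries where they do the work, as an engineer would, in place of code of your own. Each camera call takes 0.05 s, during which the arm holds its last target. There are 200 camera calls.

## Working session

There is one attempt and no reset: what is moved stays moved. The work goes in short steps, Python scripts to look and compute and a tool call to move; the robot and the scene stay as the last step left them, time stands still between calls to the robot, and variables do not carry over. Pictures are saved under pics/ and viewed, at most 10 in all, crops included, and the job is handed in when it is done.

Besides the shell and the picture viewer there is one more tool, called after "Call:" as a command line: name --pt "numbers of a row" for each row, then --argument value for the rest. apply_moves: Moves the arm, as the interface text tells. Scaled input: -1 to 1 covers 1000 mm each way for a shift and 90 degrees each way for a turn. Its arguments: {"type":"object","properties":{"targets":{"type":"array","items":{"type":"array","items":{"type":"number"}}},"newtons":{"type":"number"}},"required":["targets"]}

```bash
mkdir -p pics; ls
python3 - <<'E'
from plant import *
import cv2,numpy as np
s=get_state();print({k:np.round(v,3) for k,v in s.items()})
for n in("scene","top"):
    c=capture(n);np.savez(""+n+".npz",**c);cv2.imwrite(f"pics/{n}1.png",c["frame"][:,:,::-1]);print(c["T"].round(3),c["camera_matrix"].round(1))
E
```

```text
pics
{'time_s': np.float64(0.0), 'joints': array([ 8.1823e+01,  2.0592e+01,  6.3300e-01, -2.1000e-02, -7.0137e+01,
       -1.6507e+01]), 'qd': array([ 0.025, -0.047, -0.038,  0.167, -0.019,  0.128]), 'joint_torque': array([ 1.0000e-03, -5.8272e+01,  2.9306e+01,  6.9970e+00,  7.0000e-03,
       -0.0000e+00]), 'tcp_pos': array([0.282, 0.613, 0.245]), 'eef_rot': array([ 1.79903e+02, -9.00000e-03, -2.46910e+01]), 'contact_force': array([0.147, 0.282, 0.075]), 'moment': array([ 0.05 ,  0.008, -0.008]), 'gripper_force': np.float64(0.0), 'gripper_width': np.float64(0.088)}
[[ 0.86   0.405 -0.31   0.854]
 [ 0.51  -0.685  0.52  -0.495]
 [-0.002 -0.605 -0.796  0.889]
 [ 0.     0.     0.     1.   ]] [[529.6   0.  318.4]
 [  0.  529.6 240.3]
 [  0.    0.    1. ]]
[[-0.027 -0.98   0.195  0.328]
 [-0.999  0.022 -0.027  0.039]
 [ 0.022 -0.196 -0.98   1.295]
 [ 0.     0.     0.     1.   ]] [[597.3   0.  324.1]
 [  0.  597.3 250.5]
 [  0.    0.    1. ]]
```

View pics/scene1.png

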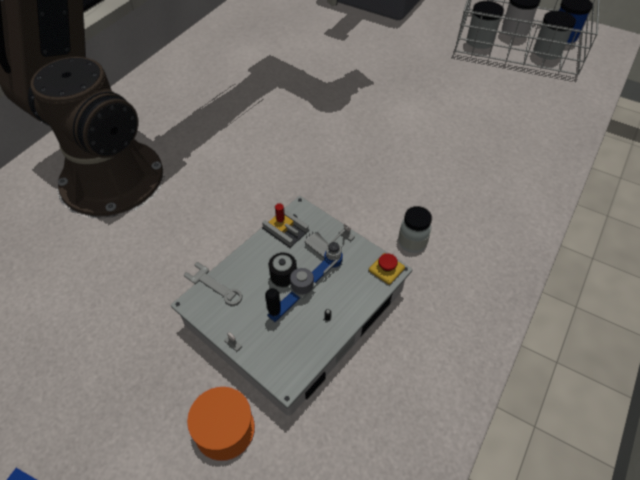

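View pics/top1.png

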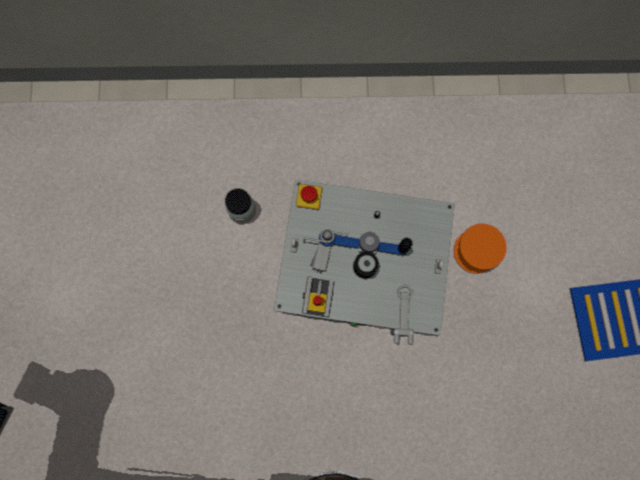

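The scene shows the puller with the pawl slider's red knob at (280,213), its yellow block at the near end of the track (drawn out), the black knob at (273,300), the bobbin at (220,422) and the jar at (415,228). In the top view the red knob is at (319,300), the black knob at (405,245), the pivot at (327,236) and the spanner at (403,315). The red button at (309,194) is a decoy.

```bash
cat > h.py <<'E'
import numpy as np,cv2
def cloud(c):
    z=c["range_z"];K=c["camera_matrix"];v,u=np.indices(z.shape)
    P=np.stack([(u-K[0,2])/K[0,0]*z,(v-K[1,2])/K[1,1]*z,z],-1)
    W=P@c["T"][:3,:3].T+c["T"][:3,3];W[z==0]=np.nan
    return W
def ray(c,u,v,h):
    K=c["camera_matrix"];d=c["T"][:3,:3]@[(u-K[0,2])/K[0,0],(v-K[1,2])/K[1,1],1];o=c["T"][:3,3]
    return o+d*(h-o[2])/d[2]
E
python3 - <<'E'
from h import *
for n in("top","scene"):
    c=dict(np.load(n+".npz"));W=cloud(c);z=W[...,2];f=c["frame"].astype(int);hsv=cv2.cvtColor(c["frame"],cv2.COLOR_RGB2HSV).astype(int)
    m=((abs(z-.085)<.008)&(W[...,0]>.3)).astype(np.uint8)
    k,l,st,_=cv2.connectedComponentsWithStats(m);i=1+st[1:,4].argmax()
    P=W[l==i][:,:2];q=np.median(z[l==i])
    r=cv2.minAreaRect((P*1000).astype(np.float32));print(n,"deck z",q.round(4),r,cv2.boxPoints(r).round())
    near=(np.hypot(W[...,0]-r[0][0]/1e3,W[...,1]-r[0][1]/1e3)<.25)
    red=((hsv[...,0]<8)|(hsv[...,0]>172))&(hsv[...,1]>150)&(hsv[...,2]>60)
    dark=(hsv[...,2]<45)
    blue=(abs(hsv[...,0]-110)<12)&(hsv[...,1]>130)
    for nm,mm in(("red",red&near),("dark",dark&near&(z>.1)),("blue",blue&near)):
        k,l,st,ce=cv2.connectedComponentsWithStats(mm.astype(np.uint8))
        for i in range(1,k):
            if st[i,4]>15:
                p=W[l==i];hi=p[p[:,2]>np.nanmax(p[:,2])-.006]
                print(nm,st[i],ce[i].round(1),"zmax",np.nanmax(p[:,2]).round(3),"top mean",np.nanmean(hi,0).round(4),len(hi))
    tops=near&(z>.125);k,l,st,ce=cv2.connectedComponentsWithStats(tops.astype(np.uint8))
    for i in range(1,k):
        if st[i,4]>10: p=W[l==i];hi=p[p[:,2]>p[:,2].max()-.006];print("tall",st[i],p[:,2].max().round(3),hi.mean(0).round(4),((hi.max(0)+hi.min(0))/2).round(4))
E
```

```text
top deck z 0.0868 ((542.3255615234375, -78.32008361816406), (340.704345703125, 310.4169006347656), 79.97476196289062) [[ 360. -219.]
 [ 666. -273.]
 [ 725.   62.]
 [ 419.  116.]]
red [301 186  16  16 188] [308.6 193.5] zmax 0.127 top mean [0.6809 0.0348 0.1226] 36
red [314 296   8   9  58] [317.4 300. ] zmax 0.15 top mean [0.4596 0.0228 0.1473] 46
dark [398 238  14  16 156] [404.6 245.6] zmax 0.177 top mean [ 0.5621 -0.1514  0.1732] 63
dark [354 250  24  29 265] [364.8 265.7] zmax 0.141 top mean [ 0.5295 -0.0752  0.1368] 95
blue [322 235  37  13 241] [344.2 241.5] zmax 0.115 top mean [ 0.5804 -0.0115  0.1119] 26
blue [377 243  29  12 195] [389.5 248.2] zmax 0.155 top mean [ 0.562  -0.1413  0.1549] 1
tall [304 229  31  14 168] 0.143 [0.5898 0.     0.1393] [ 0.5899 -0.0007  0.14  ]
tall [354 232  26  45 813] 0.148 [ 0.5526 -0.0804  0.144 ] [ 0.5518 -0.0812  0.1452]
tall [398 238  15  15 170] 0.177 [ 0.5624 -0.1521  0.1731] [ 0.5622 -0.1521  0.174 ]
tall [313 295  10  11  75] 0.15 [0.4602 0.0224 0.1472] [0.4601 0.0216 0.1473]
scene deck z 0.0843 ((542.1417846679688, -78.10566711425781),
[... 464 characters left out ...]
1322] 207
dark [266 288  14  29 330] [272.8 301.9] zmax 0.173 top mean [ 0.5645 -0.1544  0.17  ] 107
blue [313 256  19  26 196] [320.7 268.9] zmax 0.11 top mean [ 0.585  -0.0194  0.1072] 30
blue [334 257   8  10  29] [337.8 262.4] zmax 0.11 top mean [ 0.6047 -0.0046  0.1074] 13
blue [269 293  30  28 287] [284.5 305.6] zmax 0.147 top mean [ 0.5743 -0.1516  0.1461] 2
tall [275 203  10  14 112] 0.147 [0.4605 0.0217 0.1435] [0.46   0.0226 0.144 ]
tall [326 230  19  26 163] 0.14 [ 0.59   -0.0016  0.1361] [ 0.5894 -0.0017  0.1372]
tall [268 253  46  37 964] 0.142 [ 0.5603 -0.0821  0.1378] [ 0.5549 -0.0813  0.1389]
tall [265 288  16  26 325] 0.173 [ 0.5641 -0.1544  0.1699] [ 0.5637 -0.1539  0.1701]
```

Run:
```python
from h import *
a=np.radians(-10);X=np.array([np.cos(a),np.sin(a)]);Y=np.array([-X[1],X[0]]);o=np.array([.5576,-.0808])
for n in("top","scene"):
    W=cloud(dict(np.load(n+".npz")));d=W[...,:2]-o;p=np.stack([d@X,d@Y],-1)*1e3
    print(n,"rows: x from -160 step 15; cols y 40..130 step 15: slider zone max z mm")
    def grid(xs,ys,s):
        for x in xs: print(int(x),[int(np.nan_to_num(1e3*np.nanmax(np.r_[0,W[(p[...,0]>=x)&(p[...,0]<x+s)&(p[...,1]>=y)&(p[...,1]<y+s)][:,2]]))) for y in ys])
    grid(range(-160,0,15),range(45,130,15),15)
    print("knob zone y -120..-15");grid(range(-45,150,15),range(-120,0,15),15)
```

```text
top rows: x from -160 step 15; cols y 40..130 step 15: slider zone max z mm
-160 [6, 7, 7, 6, 7, 7]
-145 [103, 107, 106, 106, 107, 92]
-130 [107, 109, 150, 145, 109, 91]
-115 [105, 107, 150, 149, 109, 92]
-100 [106, 109, 109, 109, 108, 92]
-85 [106, 110, 108, 108, 109, 91]
-70 [107, 107, 105, 102, 105, 91]
-55 [90, 92, 109, 111, 109, 93]
-40 [91, 93, 112, 109, 105, 91]
-25 [91, 90, 111, 109, 102, 92]
-10 [91, 114, 129, 132, 133, 129]
knob zone y -120..-15
-45 [91, 93, 91, 90, 91, 92, 140, 143]
-30 [92, 94, 92, 91, 92, 93, 138, 148]
-15 [92, 92, 92, 92, 92, 92, 138, 139]
0 [91, 91, 172, 176, 167, 108, 139, 144]
15 [92, 93, 174, 176, 175, 110, 139, 144]
30 [90, 91, 0, 91, 92, 90, 96, 141]
45 [91, 91, 90, 91, 91, 91, 94, 91]
60 [92, 91, 94, 91, 92, 95, 93, 90]
75 [91, 92, 91, 91, 91, 92, 108, 113]
90 [93, 91, 90, 91, 91, 93, 91, 105]
105 [93, 92, 91, 92, 91, 90, 93, 90]
120 [91, 91, 91, 92, 92, 93, 92, 92]
135 [92, 89, 87, 89, 89, 88, 87, 89]
scene rows: x from -160 step 15; cols y 40..130 step 15: slider zone max z mm
-160 [0, 0, 0, 0, 0, 0]
-145 [103, 104, 100, 0, 0, 87]
-130 [104, 111, 146, 143, 102, 87]
-115 [105, 138, 146, 143, 103, 87]
-100 [104, 104, 103, 104, 104, 87]
-85 [103, 104, 104, 104, 104, 88]
-70 [103, 104, 106, 104, 105, 86]
-55 [87, 87, 105, 104, 102, 87]
-40 [87, 87, 104, 105, 104, 87]
-25 [86, 86, 105, 104, 102, 87]
-10 [87, 101, 128, 129, 128, 128]
knob zone y -120..-15
-45 [87, 89, 87, 87, 88, 88, 135, 140]
-30 [86, 87, 87, 87, 86, 0, 135, 141]
-15 [88, 88, 87, 88, 0, 88, 134, 136]
0 [87, 87, 172, 171, 104, 103, 136, 140]
15 [87, 87, 172, 173, 165, 105, 135, 140]
30 [87, 86, 87, 166, 87, 88, 132, 136]
45 [87, 87, 87, 87, 87, 88, 87, 88]
60 [87, 88, 87, 87, 87, 87, 88, 88]
75 [86, 88, 88, 88, 88, 86, 104, 108]
90 [89, 87, 86, 87, 87, 87, 87, 104]
105 [88, 87, 88, 87, 87, 87, 86, 88]
120 [87, 87, 87, 87, 87, 87, 86, 87]
135 [86, 86, 86, 85, 86, 86, 86, 86]
```

Call:
apply_moves --pt "0.5 0 0 0 0 0 0.076" --pt "0.5 0 0 0 0 0 0.076" --pt "0.5 0 0 0 0 0 0.076" --pt "0.5 0 0 0 0 0 0.076" --pt "0.5 0 0 0 0 0 0.076" --pt "0.5 0 0 0 0 0 0.076" --pt "0.5 0 0 0 0 0 0.076" --pt "0.5 0 0 0 0 0 0.076" --pt "0.5 0 0 0 0 0 0.076" --pt "0.5 0 0 0 0 0 0.076" --pt "0.5 0 0 0 0 0 0.076"

```text
time_s: 1.02
tcp_pos: [0.2818, 0.6131, 0.245]
eef_rot: [180.0, -0.1, -100.3]
contact_force: [-0.1, 0.3, 0.3]
gripper_width: 0.0436
gripper_force: 0.0
```

Call:
apply_moves --pt "0.5 0.027 -0.014 0 0 0 0" --pt "0.5 0.029 -0.0147 0 0 0 0" --pt "0.5 0.029 -0.0147 0 0 0 0" --pt "0.5 0.029 -0.0147 0 0 0 0" --pt "0.5 0.029 -0.0147 0 0 0 0" --pt "0.5 0.029 -0.0147 0 0 0 0" --pt "0.5 0.029 -0.0147 0 0 0 0" --pt "0.5 0.029 -0.0147 0 0 0 0" --pt "0.5 0.029 -0.0147 0 0 0 0" --pt "0.5 0.029 -0.0147 0 0 0 0" --pt "0.5 0.029 -0.0147 0 0 0 0" --pt "0.5 0.029 -0.0147 0 0 0 0" --pt "0.5 0.029 -0.0147 0 0 0 0" --pt "0.5 0.029 -0.0147 0 0 0 0" --pt "0.5 0.029 -0.0147 0 0 0 0" --pt "0.5 0.029 -0.0147 0 0 0 0" --pt "0.5 0.029 -0.0147 0 0 0 0" --pt "0.5 0.029 -0.0147 0 0 0 0" --pt "0.5 0.029 -0.0147 0 0 0 0" --pt "0.5 0 0 0 0 0 0"

```text
time_s: 2.68
tcp_pos: [0.4621, 0.0205, 0.2452]
eef_rot: [180.0, -0.1, -100.1]
contact_force: [0.6, 0.7, 0.5]
gripper_width: 0.0441
gripper_force: 0.0
```

Call:
apply_moves --pt "0.5 -0.0012 0.0017 0.02 0 0 0" --pt "0.5 0 0 0.02 0 0 0" --pt "0.5 0 0 0.02 0 0 0" --pt "0.5 0 0 0.02 0 0 0" --pt "0.5 0 0 0.02 0 0 0" --pt "0.5 0 0 0.012 0 0 0" --pt "0.5 0 0 0 0 0 0"

```text
time_s: 3.27
tcp_pos: [0.4584, 0.0254, 0.131]
eef_rot: [179.7, -0.1, -100.0]
contact_force: [-1.2, 0.1, -0.9]
gripper_width: 0.0439
gripper_force: 0.0
```

Call:
apply_moves --pt "0.15 0 0 0 0 0 0" --pt "0.15 0 0 0 0 0 0" --pt "0.15 0 0 0 0 0 0" --pt "0.15 0 0 0 0 0 0" --pt "0.15 0 0 0 0 0 0" --pt "0.15 0 0 0 0 0 0" --newtons 20

```text
time_s: 3.77
tcp_pos: [0.4602, 0.0262, 0.1343]
eef_rot: [-180.0, 0.0, -99.9]
contact_force: [-3.0, 2.0, 5.1]
gripper_width: 0.0174
gripper_force: 20.0
```

Call:
apply_moves --pt "0.15 0 -0.003 0 0 0 0" --pt "0.15 0 -0.003 0 0 0 0" --pt "0.15 0 -0.003 0 0 0 0" --pt "0.15 0 -0.003 0 0 0 0" --pt "0.15 0 -0.003 0 0 0 0" --pt "0.15 0 -0.003 0 0 0 0" --pt "0.15 0 -0.002 0 0 0 0" --pt "0.15 0 0 0 0 0 0" --pt "0.15 0 0 0 0 0 0"

```text
time_s: 4.52
tcp_pos: [0.4798, 0.0227, 0.1342]
eef_rot: [180.0, 0.0, -99.9]
contact_force: [-6.5, 3.1, 12.0]
gripper_width: 0.0172
gripper_force: 20.0
```

Call:
apply_moves --pt "0.15 0 -0.001 0 0 0 0" --pt "0.15 0 -0.001 0 0 0 0" --pt "0.15 0 0 0 0 0 0" --pt "0.15 0 0 0 0 0 0"

```text
time_s: 4.85
tcp_pos: [0.4801, 0.0225, 0.1342]
eef_rot: [179.8, 0.0, -100.0]
contact_force: [-14.5, 8.2, 18.9]
gripper_width: 0.0177
gripper_force: 20.0
```

Run:
```python
from plant import *
import cv2,numpy as np
c=capture("scene");f=c["frame"][150:350,180:440,::-1]
cv2.imwrite("pics/s2.png",cv2.resize(f,None,fx=3,fy=3,interpolation=2))
print(get_state()["contact_force"])
```

```text
[-14.80017458   8.81400383  19.01070989]
```

View pics/s2.png

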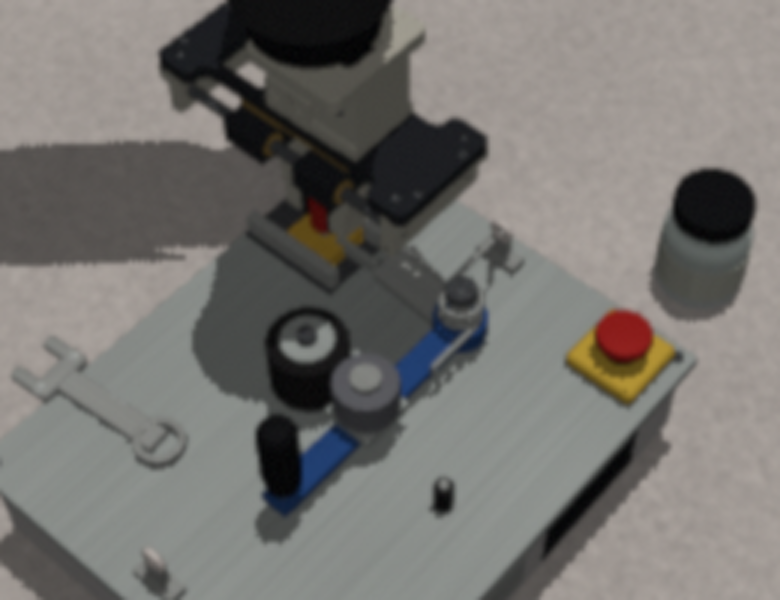

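The image shows the yellow block at (330,235) at the inner end of its track and the red knob gripped at (318,212). The force rose with no further travel, so the slider is at its stop. Next I release and rise.

Call:
apply_moves --pt "0.15 0 0.0015 0 0 0 0" --pt "0.5 0 0 0 0 0 0" --pt "0.5 0 0 0 0 0 0" --pt "0.5 0 0 0 0 0 0" --pt "0.5 0 0 0 0 0 0" --pt "0.5 0 0 -0.02 0 0 0" --pt "0.5 0 0 -0.02 0 0 0" --pt "0.5 0 0 -0.02 0 0 0" --pt "0.5 0 0 -0.02 0 0 0" --pt "0.5 0 0 -0.02 0 0 0" --pt "0.5 0 0 0 0 0 0" --pt "0.5 0 0 0 0 0 0"

```text
time_s: 5.9
tcp_pos: [0.481, 0.0226, 0.2344]
eef_rot: [-179.9, 0.1, -99.9]
contact_force: [-0.2, -0.9, -0.0]
gripper_width: 0.0437
gripper_force: 0.0
```

Call:
apply_moves --pt "0.5 0.0264 -0.01865 0 0 0 0" --pt "0.5 0.0264 -0.01865 0 0 0 0" --pt "0.5 0.0264 -0.01865 0 0 0 0" --pt "0.5 0.0264 -0.01865 0 0 0 0" --pt "0.5 0.0264 -0.01865 0 0 0 0" --pt "0.5 0.0264 -0.01865 0 0 0 0" --pt "0.5 0 0 0 0 0 0" --pt "0.5 0 0 0 0 0 0"

```text
time_s: 6.57
tcp_pos: [0.563, -0.1544, 0.2314]
eef_rot: [179.8, -0.0, -100.1]
contact_force: [0.2, 1.3, -0.6]
gripper_width: 0.0437
gripper_force: 0.0
```

Run:
```python
from plant import *
from h import *
a=np.radians(-10);X=np.array([np.cos(a),np.sin(a)]);o=np.array([.5576,-.0808])
for n in("scene","top","wrist"):
    c=capture(n);W=cloud(c);h=cv2.cvtColor(c["frame"],cv2.COLOR_RGB2HSV);cv2.imwrite(f"pics/{n}3.png",c["frame"][:,:,::-1])
    m=((h[...,0]<8)|(h[...,0]>172))&(h[...,1]>150)&(h[...,2]>50)&(W[...,2]>.13)&(W[...,2]<.155)&(W[...,0]<.6)
    p=W[m];print(n,len(p),p.mean(0).round(4),(p[:,:2]-o).dot(X).mean().round(4))
    if n!="top":
        m=(h[...,2]<45)&(W[...,2]>.155)&(W[...,2]<.18)&(np.hypot(W[...,0]-.5635,W[...,1]+.153)<.04);p=W[m];print("knob",len(p),p.mean(0).round(4))
```

```text
scene 0 [nan nan nan] nan
knob 161 [ 0.5658 -0.1578  0.1666]
top 0 [nan nan nan] nan
wrist 0 [nan nan nan] nan
knob 1593 [ 0.5616 -0.1536  0.1683]<stdin>:7: RuntimeWarning: Mean of empty slice.
  ret = um.true_divide(
  ret = ret.dtype.type(ret / rcount)
```

View pics/wrist3.png

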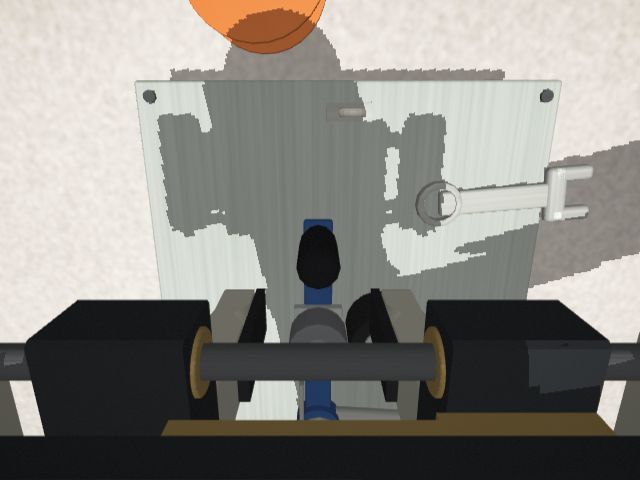

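The wrist view shows the black knob at (318,255), centred between the pads and clear of the roller at (318,325). Next I descend and grip.

Call:
apply_moves --pt "0.5 0 0 0.018 0 0 0" --pt "0.5 0 0 0.018 0 0 0" --pt "0.5 0 0 0.018 0 0 0" --pt "0.5 0 0 0.018 0 0 0" --pt "0.5 0 0 0.018 0 0 0" --pt "0.5 0 0 0 0 0 0" --pt "0.5 0 0 0 0 0 0"

```text
time_s: 7.3
tcp_pos: [0.5628, -0.152, 0.1433]
eef_rot: [179.9, -0.0, -99.8]
contact_force: [0.5, 0.4, 0.9]
gripper_width: 0.0434
gripper_force: 0.0
```

Call:
apply_moves --pt "0.15 0 0 0 0 0 0" --pt "0.15 0 0 0 0 0 0" --pt "0.15 0 0 0 0 0 0" --pt "0.15 0 0 0 0 0 0" --pt "0.15 0 0 0 0 0 0" --pt "0.15 0 0 0 0 0 0" --newtons 40

```text
time_s: 7.8
tcp_pos: [0.563, -0.1527, 0.1446]
eef_rot: [180.0, 0.0, -99.9]
contact_force: [-4.3, 2.4, 6.2]
gripper_width: 0.0232
gripper_force: 40.0
```

Call:
apply_moves --pt "0.15 -4e-05 -0.0035 0 0 0 -0.0143" --pt "0.15 -4e-05 -0.0035 0 0 0 -0.0143" --pt "0.15 -4e-05 -0.0035 0 0 0 -0.0143" --pt "0.15 -4e-05 -0.0035 0 0 0 -0.0143" --pt "0.15 -4e-05 -0.0035 0 0 0 -0.0143" --pt "0.15 -4e-05 -0.0035 0 0 0 -0.0143" --pt "0.15 -4e-05 -0.0035 0 0 0 -0.0143" --pt "0.15 -4e-05 -0.0035 0 0 0 -0.0143" --pt "0.15 0 0 0 0 0 0"

```text
time_s: 8.55
tcp_pos: [0.5908, -0.155, 0.1445]
eef_rot: [180.0, 0.0, -89.6]
contact_force: [-5.0, 4.2, 6.9]
gripper_width: 0.0232
gripper_force: 40.0
```

```bash
cat > st.py <<'E'
from plant import *
import numpy as np
s=get_state();d=s["tcp_pos"][:2]-np.array([.590,-.0005])
print("t",s["time_s"],"r",np.hypot(*d).round(4),"theta",(np.arctan2(d[0],-d[1])+np.radians(10)).round(4),"yaw theta",np.radians(s["eef_rot"][2]+100).round(4),s["contact_force"].round(1),s["gripper_width"])
E
python3 st.py
```

```text
t 8.55 r 0.1545 theta 0.1798 yaw theta 0.1822 [-5.   4.2  6.9] 0.02320565627262878
```

Call:
apply_moves --pt "0.15 -4e-05 -0.0035 0 0 0 -0.0143" --pt "0.15 -4e-05 -0.0035 0 0 0 -0.0143" --pt "0.15 -4e-05 -0.0035 0 0 0 -0.0143" --pt "0.15 -4e-05 -0.0035 0 0 0 -0.0143" --pt "0.15 -4e-05 -0.0035 0 0 0 -0.0143" --pt "0.15 -4e-05 -0.0035 0 0 0 -0.0143" --pt "0.15 -4e-05 -0.0035 0 0 0 -0.0143" --pt "0.15 -4e-05 -0.0035 0 0 0 -0.0143" --pt "0.15 0 0 0 0 0 0" --pt "0.15 0 0 0 0 0 0" --pt "0.15 0 0 0 0 0 0"

```text
time_s: 9.47
tcp_pos: [0.6176, -0.1524, 0.1445]
eef_rot: [179.9, 0.0, -79.4]
contact_force: [-7.3, 2.6, 8.5]
gripper_width: 0.0233
gripper_force: 40.0
```

```bash
python3 st.py
python3 - <<'E'
from plant import *
import cv2
c=capture("scene");cv2.imwrite("pics/s4.png",cv2.resize(c["frame"][150:350,180:440,::-1],None,fx=3,fy=3,interpolation=2))
E
```

```text
t 9.4667 r 0.1544 theta 0.354 yaw theta 0.3602 [-7.3  2.6  8.5] 0.023320638918455237
```

View pics/s4.png

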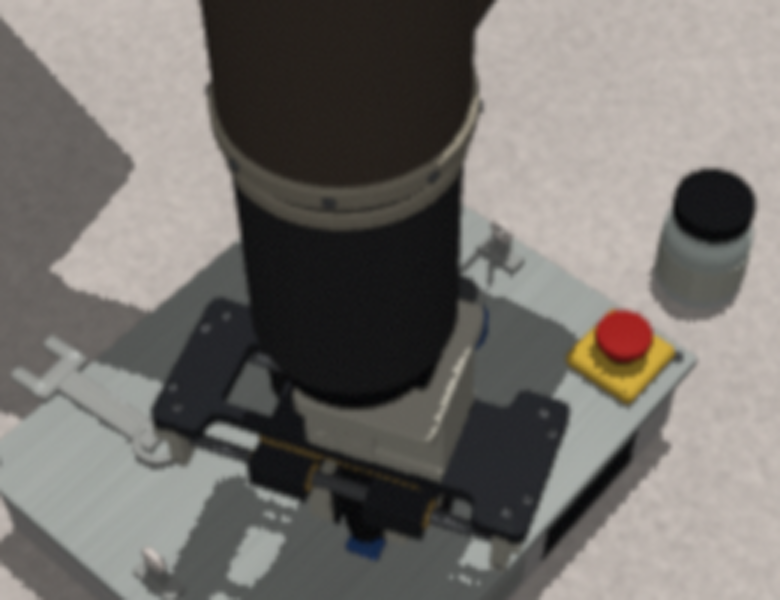

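Call:
apply_moves --pt "0.15 0 -0.0012 0 0 0 -0.005" --pt "0.15 0 -0.0012 0 0 0 -0.005" --pt "0.15 0 0 0 0 0 0" --pt "0.15 0 0 0 0 0 0" --pt "0.15 0 0 0 0 0 0" --pt "0.15 0 0 0 0 0 0"

```text
time_s: 10.02
tcp_pos: [0.6199, -0.1519, 0.1445]
eef_rot: [179.9, 0.0, -78.5]
contact_force: [-8.3, 3.7, 8.4]
gripper_width: 0.0233
gripper_force: 40.0
```

```bash
python3 st.py
python3 - <<'E'
from plant import *
from h import *
a=np.radians(-10);X=np.array([np.cos(a),np.sin(a)]);o=np.array([.5576,-.0808])
for n in("top","wrist"):
    c=capture(n);W=cloud(c);h=cv2.cvtColor(c["frame"],cv2.COLOR_RGB2HSV);cv2.imwrite(f"pics/{n}5.png",c["frame"][:,:,::-1])
E
```

```text
t 10.0167 r 0.1544 theta 0.3693 yaw theta 0.3758 [-8.3  3.7  8.4] 0.02334445291585236
```

View pics/top5.png

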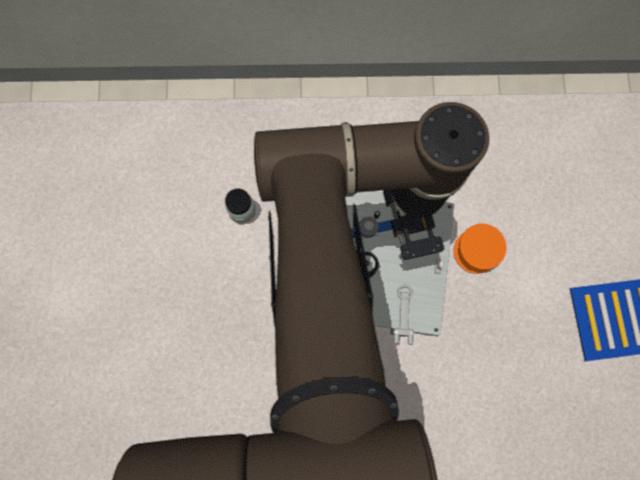

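The top view shows the gripper holding the knob at about (412,225). The bobbin (480,248), the jar (240,205) and the spanner (403,315) have not moved, and the idler arm is at about 0.37 rad. I'm handing in.

```bash
python3 -c "
from plant import *
print(close_job())"
```

```text
the job is handed in; nothing more can be done
None
```

The job is handed in: I slid the pawl slider in to its stop, then pushed the idler arm to about 0.37 rad, past the last click at about 0.33, with the gripper still holding the knob; the bobbin, jar and spanner did not move, but I judged the slider and clicks from travel and force because the robot arm hid them from the cameras.

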